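# Set the rinsed flasks out to dry

### The arm

A 7-joint arm with a two-finger parallel gripper is mounted at the origin on the work surface. World frame = base frame: x ahead of the robot, y to its left, z up, the work surface at z = 0. Lengths are in m, angles in degrees, forces in N, time in s.
With the tool pointing down it reaches from about 0.425 to 0.875 m from the base axis. Payload 4.7 kg.
Tool frame: the origin (TCP) lies at the very end of the fingers, on their centre line; the grasp point (between the pads) lies 19 mm behind it; z points along the fingers, y is the direction in which the jaws open and shut (so a half turn about z gives the same grasp; the last joint's range is limited). The gripper opens to 87 mm and grips with 3 to 60 N. Pads are 19 mm wide; open, the fingers measure 117 mm over their backs; the gripper's body (75 mm by 190 mm) begins 51 mm behind the grasp point.
Start: joints at [66.755, 18.392, -4.016, 83.108, 1.295, 78.541, -3.26], TCP at [0.265, -0.594, 0.223] pointing down, gripper open.
Joint ranges: [-163.93, 163.93], [-17.29, 119.83], [-79.2, 71.16], [3.27, 140.29], [-89.18, 269.18], [5.43, 117.66], [-154.24, 154.24]. Speed limits (degrees/s): [147.25, 147.25, 180, 180, 180, 180, 180].

### API

Orientations are given as [roll, pitch, yaw] about the fixed x, y, z axes, in that order (R = Rz(yaw) Ry(pitch) Rx(roll)).
In Python, from cell import * gives the robot as it stands.
- The arm moves only by the tool drive_tool, never from a script. Its argument "moves" is text: rows parted by semicolons, each of 5 numbers parted by spaces: the shift along the tool's x, y, z in m, then the turn about the tool's z in degrees, then the gripper's target within -1 to 1 (fully open at 1, half-way at 0, shut at -1). In form: x y z yaw fingers; .... A call has exactly 8 rows; each row is the pose to reach, as a shift and turn from the pose commanded when the call began, along the tool's axes at that moment; what a row does not reach only later rows make up. A row lasts 1/10 s, in which the tool goes at most 50 mm and 8.59 degrees, less where a joint would pass 70% of its speed; a pose out of reach is approached as far as the arm can. A call with a gripper value outside its range is refused whole. The fingers move at their own pace and stop on an object; "grip_force" is the grip in N (left out, the last holds). Time passes only in rows, so rows that repeat a pose let the fingers close, or fill a call up. It gives the time, the measured TCP pose, the force and the opening at its end, in the units of the state.
- get_obs(): the state, without advancing time (a new reading comes with each control period).
- read_camera(name): name is "scene" or "top"; returns (picture, depth): 384x512x3 uint8, red, green, blue; 384x512 float32, m along the optical axis (not along the pixel's ray), 0 where there is no reading.
- calibration(name): a dict with "intrinsics" (3x3 intrinsics, pixels), "cam_to_world" (4x4, takes a point from camera to world coordinates). Camera axes: x right, y up, looking along -z (the intrinsics and any distortion apply to the point x, -y, -z); pixel columns grow to the right and rows downward; lengths in m; the calibration is good to about 2 mm. A picture is of the moment at which its call begins. calibration takes no time and is no camera call.
- sign_off(): hands the job in, once; it reports no verdict.
Trained networks look in the newest picture that a camera, given by its name, has taken for a name from the list of things; names that differ only in an ending like _2 or _b are one class to them, and where a whole thing is asked for, a point or a joint stands for the part that bears it (a point fixed in the world has none). Each returns a list of dicts, best first, with "conf" (0 to 1); they miss things now and then, are a little off and sometimes report something else, mostly with a low value. They report only what shows in the picture. A call takes as long as a camera call. They do not tell look-alikes from the thing itself.
- search_frame(camera, name): "uv" ([column, row] in pixels, amid what is visible of it).
- pinpoint(camera, name): "uv" ([column, row] in pixels: a listed point, or the origin of a listed thing).
The state is a dict: "time_s": time; "qpos": joint angles; "joint_velocities": joint speeds; "effort": joint torques, N m; "tool_pos": TCP position; "tool_rot": TCP orientation; "force": force on the tool from outside, world axes, zero at the start; "wrist_torque": the same for the moment, N m; "grip_width": finger opening in m.
Only numpy, scipy, OpenCV 4.12 (cv2) and the standard library are available. Lean on these libraries where they do the work, as an engineer would, in place of code of your own. Each camera call takes 0.05 s, during which the arm holds its last target. There are 200 camera calls.

### The job

Sort the short drink flasks standing at the front of the landing table: stand every flask with a round tag on its lid upright on the low glass shelf with its spout pointing straight along the shelf at the warm-air unit, and stand every flask with a strip tag upright inside the grey wash tray, any way round. Only when all of them are in place, start the drying by pressing on the flush damper plate in the top of the unit and sliding it fully open, away from the robot. Leave everything else on the table alone, and if a flask gets knocked out of place, put it right.

Things in the scene. Friction and masses are not known exactly. Their poses are not given: they have to be found in the camera images.
- stand: fixed low glass shelf with a warm-air unit on its end. Origin on the table; z up, x across the shelf away from the robot, y along it to the unit (robot's left). Glass: x -70 to 70, y -180 to 140 mm, top 40 mm above the table. Unit: white box 150 mm (x) by 100 mm (y 140 to 240), 150 mm high, dark louvres in its shelf side
- outlet (a point): centre of the unit's louvred outlet at the +y end of the glass, at x 0, y 140, z 90 mm of the stand
- damper (a joint): travel in m of the flush damper plate in the unit's top along the stand's +x (away from the robot): 0 shut, 0.05 fully open (stop). Dark metal plate 72 mm (x) by 60 mm (y), no handle, level with the unit's top; press on it with closed fingertips, some 6 to 12 N, and drag. Dry friction about 1.2 N; stays where left
- damper_top (a point): centre of the damper plate's top face (149.5 mm above the table); moves with the plate
- tray: the grey plastic wash tray, open on top, 170 mm (x) by 220 mm (y), 45 mm high, walls and floor 5 mm thick; fixed. Origin: centre of its underside, z up.
- flask_a: short steel drink flask, upright, 72 mm wide to 74 mm high, about 260 g with a heavy base. Black flat-sided lid block 44 (x) by 40 mm (y), 81 to 127 mm high; 14 mm thick spout leaves it along +x, its end 52 mm from the axis and 118 mm high. Origin: centre of underside, z up. White tag on the lid's top (to 131 mm): ROUND, a disc 38 mm across. May be absent.
- flask_b: short steel drink flask, upright, 72 mm wide to 74 mm high, about 260 g with a heavy base. Black flat-sided lid block 44 (x) by 40 mm (y), 81 to 127 mm high; 14 mm thick spout leaves it along +x, its end 52 mm from the axis and 118 mm high. Origin: centre of underside, z up. White tag on the lid's top (to 131 mm): ROUND, a disc 38 mm across. May be absent.
- flask_c: short steel drink flask, upright, 72 mm wide to 74 mm high, about 260 g with a heavy base. Black flat-sided lid block 44 (x) by 40 mm (y), 81 to 127 mm high; 14 mm thick spout leaves it along +x, its end 52 mm from the axis and 118 mm high. Origin: centre of underside, z up. White tag on the lid's top (to 131 mm): ROUND, a disc 38 mm across. May be absent.
- flask_d: short steel drink flask, upright, 72 mm wide to 74 mm high, about 260 g with a heavy base. Black flat-sided lid block 44 (x) by 40 mm (y), 81 to 127 mm high; 14 mm thick spout leaves it along +x, its end 52 mm from the axis and 118 mm high. Origin: centre of underside, z up. White tag on the lid's top (to 131 mm): STRIP, a bar 80 x 14 mm along x, from x -58 to 22 mm. May be absent.
- flask_e: short steel drink flask, upright, 72 mm wide to 74 mm high, about 260 g with a heavy base. Black flat-sided lid block 44 (x) by 40 mm (y), 81 to 127 mm high; 14 mm thick spout leaves it along +x, its end 52 mm from the axis and 118 mm high. Origin: centre of underside, z up. White tag on the lid's top (to 131 mm): STRIP, a bar 80 x 14 mm along x, from x -58 to 22 mm. May be absent.
- lunchbox: bystander: pink plastic lunchbox with four latches, 150 x 200 x 85 mm; origin under its centre
- whistle: bystander: red plastic whistle lying flat, 60 mm long, 20 mm high, origin under its round chamber
- plant: bystander: succulent in a terracotta pot, 100 mm across, 130 mm high; origin under its centre
- shuttle1: bystander: white shuttlecock standing on its skirt, 65 mm across, 85 mm high, cork up; origin under its centre
- shuttle2: bystander: white shuttlecock standing on its skirt, 65 mm across, 85 mm high, cork up; origin under its centre
- shuttle3: bystander: white shuttlecock standing on its skirt, 65 mm across, 85 mm high, cork up; origin under its centre
- shuttle4: bystander: white shuttlecock standing on its skirt, 65 mm across, 85 mm high, cork up; origin under its centre
Mind the look-alikes: they are no part of the job. Leave any purple look-alike of the flask_a alone. What is shaped like the flask_e but red is not meant.

How it is judged (in metres and radians):
On the way, in this order (a step that is already met when the one before it is completed fails the run):
1. all round-tag flasks stand on the glass with their spouts towards the unit and all strip-tag flasks stand in the tray, the damper still shut (angle between each of flask_a, flask_b, flask_c, flask_d, flask_e's own z axis and vertical below 0.12 rad and linear speed of each of flask_a, flask_b, flask_c, flask_d, flask_e below 0.03 m/s and angular speed of each of flask_a, flask_b, flask_c, flask_d, flask_e below 0.3 rad/s and x of flask_a in the frame of stand between -0.052 and 0.052 m and y of flask_a in the frame of stand between -0.168 and 0.115 m and z of flask_a in the frame of stand between 0.034 and 0.048 m and angle between the x axis of each of flask_a, flask_b, flask_c and the y axis of stand, either way round below 0.26 rad and x of outlet in the frame of flask_a above 0.01 m and x of flask_b in the frame of stand between -0.052 and 0.052 m and y of flask_b in the frame of stand between -0.168 and 0.115 m and z of flask_b in the frame of stand between 0.034 and 0.048 m and x of outlet in the frame of flask_b above 0.01 m and x of flask_c in the frame of stand between -0.052 and 0.052 m and y of flask_c in the frame of stand between -0.168 and 0.115 m and z of flask_c in the frame of stand between 0.034 and 0.048 m and x of outlet in the frame of flask_c above 0.01 m and x of flask_d in the frame of tray between -0.08 and 0.08 m and y of flask_d in the frame of tray between -0.105 and 0.105 m and z of flask_d in the frame of tray between -0.002 and 0.014 m and x of flask_e in the frame of tray between -0.08 and 0.08 m and y of flask_e in the frame of tray between -0.105 and 0.105 m and z of flask_e in the frame of tray between -0.002 and 0.014 m and value of joint damper below 0.02 m), for 0.2 s.
2. the damper is slid fully open (value of joint damper above 0.044 m), for 0.2 s.
At the end, for the whole second after the job is handed in: Round-tag flasks stand upright and still on the glass, axis within 52 mm of its centre line, spout within 15 degrees of straight at the unit; strip-tag flasks stand upright on the tray's floor; damper open by more than 44 of 50 mm (angle between each of flask_a, flask_b, flask_c, flask_d, flask_e's own z axis and vertical below 0.12 rad and linear speed of each of flask_a, flask_b, flask_c, flask_d, flask_e below 0.03 m/s and angular speed of each of flask_a, flask_b, flask_c, flask_d, flask_e below 0.3 rad/s and x of flask_a in the frame of stand between -0.052 and 0.052 m and y of flask_a in the frame of stand between -0.168 and 0.115 m and z of flask_a in the frame of stand between 0.034 and 0.048 m and angle between the x axis of each of flask_a, flask_b, flask_c and the y axis of stand, either way round below 0.26 rad and x of outlet in the frame of flask_a above 0.01 m and x of flask_b in the frame of stand between -0.052 and 0.052 m and y of flask_b in the frame of stand between -0.168 and 0.115 m and z of flask_b in the frame of stand between 0.034 and 0.048 m and x of outlet in the frame of flask_b above 0.01 m and x of flask_c in the frame of stand between -0.052 and 0.052 m and y of flask_c in the frame of stand between -0.168 and 0.115 m and z of flask_c in the frame of stand between 0.034 and 0.048 m and x of outlet in the frame of flask_c above 0.01 m and x of flask_d in the frame of tray between -0.08 and 0.08 m and y of flask_d in the frame of tray between -0.105 and 0.105 m and z of flask_d in the frame of tray between -0.002 and 0.014 m and x of flask_e in the frame of tray between -0.08 and 0.08 m and y of flask_e in the frame of tray between -0.105 and 0.105 m and z of flask_e in the frame of tray between -0.002 and 0.014 m and value of joint damper above 0.044 m); the robot touches nothing.
It fails at once if a bystander is pushed more than 5 cm or knocked over (distance of any of lunchbox, whistle, shuttle1, shuttle2, shuttle3, shuttle4, plant from where it was at the start of the episode above 0.05 m or angle between any of lunchbox, whistle, shuttle1, shuttle2, shuttle3, shuttle4, plant's own z axis and vertical above 0.6 rad).
Of flask_a, flask_b, flask_c, flask_d, flask_e only 4 to 5 are there at a start; the rules pass over those that are not, and their reading is None.
At some moment in a run one of flask_a, flask_b, flask_c, flask_d, flask_e may be knocked a few centimetres aside while the robot is not near it.
It also fails if it takes over 210 s, if anything falls off the work surface, if the arm or the gripper's body presses on something with over 40 N, if the wrist force passes 120 N, or if a joint passes its speed limit or range.

## Working session

There is one attempt and no reset: what is moved stays moved. The work goes in short steps, Python scripts to look and compute and a tool call to move; the robot and the scene stay as the last step left them, time stands still between calls to the robot, and variables do not carry over. Pictures are saved under pics/ and viewed, about 12 in all and at most 16, crops included, and the job is handed in when it is done.

Besides the shell and the picture viewer there is one more tool, called by a JSON object that holds its "api" and its "payload", one argument or row to a line. drive_tool: Moves the arm, as the interface text tells. Its arguments: {"type":"object","properties":{"moves":{"type":"string"},"grip_force":{"type":"number"}},"required":["moves"]}

```bash
ls; mkdir -p pics; cat > h.py <<'E'
from cell import *
import numpy as np, cv2
def world(name,depth):
    c=calibration(name);K=np.array(c["intrinsics"]);T=np.array(c["cam_to_world"])
    v,u=np.mgrid[0:384,0:512]
    X=(u-K[0,2])/K[0,0]*depth;Y=-(v-K[1,2])/K[1,1]*depth
    P=np.stack([X,Y,-depth,np.ones_like(depth)],-1)@T.T
    return P[...,:3]
def grab(name,fn=None,s=1.5):
    p,d=read_camera(name)
    if fn: cv2.imwrite('pics/'+fn,cv2.resize(p[...,::-1],None,fx=s,fy=s,interpolation=cv2.INTER_CUBIC))
    return p,d,world(name,d)
E
python3 - <<'E'
from h import *
o=get_obs();print(o)
for n in ("scene","top"):
    c=calibration(n);print(n,c)
    p,d,W=grab(n,n+'0.png')
    np.save(n+'0.npy',W)
    for k in ("flask_a","flask_d","stand","outlet","damper_top","tray","plant","shuttle1","whistle","lunchbox"):
        r=pinpoint(n,k)
        print(k,[(np.round(x["uv"]).astype(int).tolist(),round(x["conf"],2),np.round(W[int(np.clip(x["uv"][1],0,383)),int(np.clip(x["uv"][0],0,511))],3).tolist()) for x in r if x["conf"]>.2])
E
```

```text
pics
{'time_s': 0.0, 'qpos': array([66.75392792, 18.43711906, -4.01624207, 83.17667085,  1.29431562,
       78.54065387, -3.26016975]), 'joint_velocities': array([ 0.08468667, -0.0075946 , -0.01918602, -0.00513234, -0.04111326,
       -0.07774   , -0.01973173]), 'effort': array([ 7.91195343e-04, -4.91285741e+01, -4.03295355e-01, -3.12532461e+01,
       -6.39463635e-02,  4.37443075e-02,  1.87061119e-04]), 'tool_pos': array([ 0.26467028, -0.593053  ,  0.22146811]), 'tool_rot': array([-1.79890767e+02,  4.98191483e-03,  2.40562335e+01]), 'force': array([ 0.67558339, -0.80887609,  0.53609831]), 'wrist_torque': array([-0.01137233, -0.01335963, -0.00703047]), 'grip_width': 0.08639490601046293}
scene {'intrinsics': array([[446.07056392,   0.        , 256.11150343],
       [  0.        , 446.07056392, 191.25539351],
       [  0.        ,   0.        ,   1.        ]]), 'cam_to_world': array([[ 0.14430361, -0.68862843,  0.71061055,  1.32721924],
       [ 0.98936641,  0.08721092, -0.11639741, -0.08879739],
       [ 0.01818156,  0.71985077,  0.69389069,  0.90150915],
       [ 0.        ,  0.     
[... 2658 characters left out ...]
0.65, [0.412, -0.138, 0.127])]
stand [([249, 178], 0.94, [0.564, 0.052, 0.039]), ([201, 116], 0.73, [0.747, 0.203, 0.077])]
outlet [([204, 167], 0.6, [0.582, 0.185, 0.115])]
damper_top [([184, 169], 0.59, [0.567, 0.233, 0.154])]
tray [([372, 175], 0.7, [0.586, -0.331, 0.003])]
plant []
shuttle1 [([327, 130], 0.82, [0.715, -0.185, 0.053]), ([350, 131], 0.8, [0.717, -0.253, 0.05]), ([374, 132], 0.78, [0.716, -0.328, 0.044]), ([132, 200], 0.64, [0.49, 0.404, 0.05])]
whistle [([328, 187], 0.46, [0.546, -0.19, 0.02]), ([186, 168], 0.35, [0.57, 0.228, 0.153])]
lunchbox [([260, 110], 0.74, [0.773, 0.024, 0.071]), ([199, 118], 0.62, [0.741, 0.206, 0.073]), ([374, 176], 0.52, [0.583, -0.334, 0.004])]
```

View pics/scene0.png

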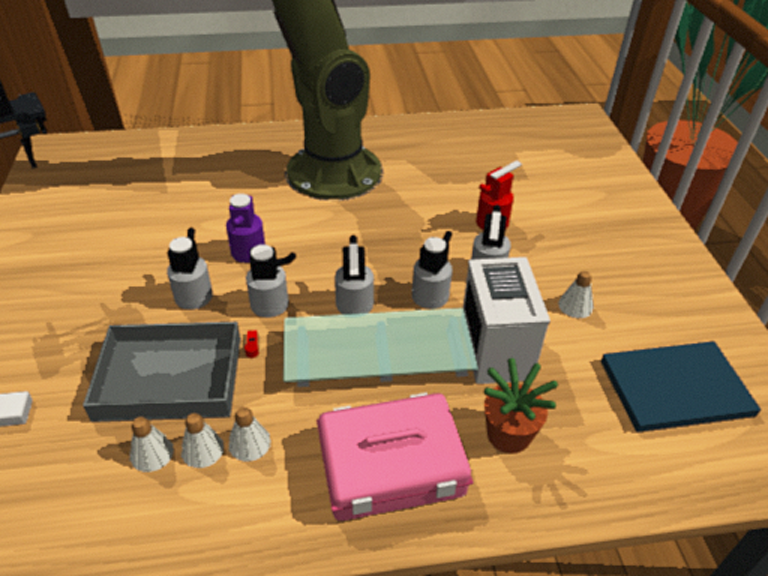

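View pics/top0.png

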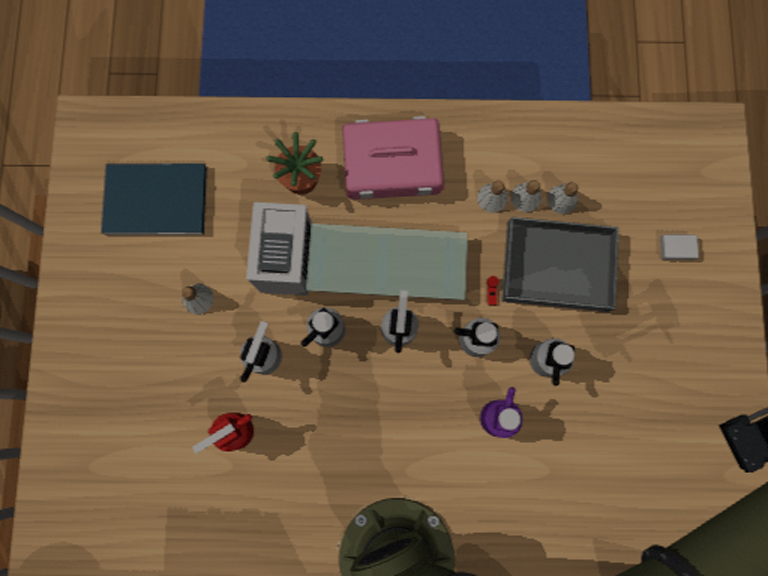

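Scene view: five steel flasks in a row; top view tags (px/1.5): round at (215,215), (323,221), (373,237), strip at (268,207), (172,232). Purple (335,280) and red (154,288) are look-alikes. Now I'll measure all of them.

```bash
cat >> h.py <<'E'
def flasks(verbose=True,zoff=0.0):
    p,d,W=grab("top"); out=[]
    hsv=cv2.cvtColor(p,cv2.COLOR_RGB2HSV); z=W[...,2]-zoff
    white=((hsv[...,2]>150)&(hsv[...,1]<70)&(z>.115)&(z<.145)).astype(np.uint8)
    n,lab,st,_=cv2.connectedComponentsWithStats(white)
    for i in range(1,n):
        if st[i,4]<25: continue
        xy=W[lab==i][:,:2]; c0=np.median(xy,0)
        (c,(w,h),a)=cv2.minAreaRect((xy*1000).astype(np.float32))
        L,S=max(w,h),min(w,h); c=np.array(c)/1000
        r=np.linalg.norm(W[...,:2]-c0,axis=-1)
        dark=(hsv[...,2]<90)&(hsv[...,1]<110)&(z>.095)&(z<.135)&(r<.075)&(r>.026)
        D=W[dark][:,:2]-c0
        kind='strip' if L>1.8*S else 'round'
        if kind=='strip':
            u=cv2.fitLine((xy*1000).astype(np.float32),cv2.DIST_L2,0,.01,.01).ravel()[:2]
            if len(D) and D.mean(0)@u<0:u=-u
            ax=c+.018*u
        else:
            ax=xy.mean(0); u=D.mean(0) if len(D) else np.array([1,0])
        D2=W[dark][:,:2]-ax
        red=hsv[...,1][(r<.06)&(z>.03)&(z<.1)]
        out.append((kind,ax,np.degrees(np.arctan2(u[1],u[0]))))
        if verbose: print(kind,'axis',ax.round(3),'head',round(out[-1][2],1),'LS',round(L),round(S),'n',st[i,4],'ndark',len(D),'ztag',round(float(np.median(W[lab==i][:,2])),3),'sat',np.median(red) if len(red) else None,'uv',(st[i,:2]+st[i,2:4]/2).tolist())
    return out
E
python3 - <<'E'
from h import *
flasks()
p,d,W=grab("top")
def rect(m,name,lim):
    pts=W[m];print(name,len(pts));
    x,y,z=pts.T
    (c,s,a)=cv2.minAreaRect((pts[:,:2]*1000).astype(np.float32));print(' rect',c,s,a,'z',np.median(z))
x,y,z=W[...,0],W[...,1],W[...,2]
hsv=cv2.cvtColor(p,cv2.COLOR_RGB2HSV)
def big(m):
    n,l,s,_=cv2.connectedComponentsWithStats(m.astype(np.uint8));k=1+np.argmax(s[1:,4]);return l==k
rect(big((z>.14)&(z<.16)&(x>.45)&(x<.68)&(y>.15)&(y<.32)),'unit top',0)
rect(big((z>.14)&(z<.16)&(x>.45)&(x<.68)&(y>.15)&(y<.32)&(hsv[...,2]<110)),'damper',0)
rect(big((z>.03)&(z<.047)&(x>.47)&(x<.68)&(y>-.16)&(y<.19)),'glass',0)
rect(big((z>.035)&(z<.055)&(x>.45)&(x<.72)&(y>-.47)&(y<-.2)),'tray rim',0)
rect(big((z>.0)&(z<.012)&(x>.45)&(x<.72)&(y>-.47)&(y<-.2)&(hsv[...,1]<70)),'tray floor',0)
E
```

```text
unit top 1881
 rect (587.747314453125, 236.02822875976562) (101.16461181640625, 151.28480529785156) 87.09220123291016 z 0.15017388413744737
damper 567
 rect (589.798583984375, 236.00660705566406) (63.31467819213867, 125.86756896972656) 87.30879211425781 z 0.15026832979655058
glass 4575
 rect (578.162841796875, 26.8653564453125) (320.6817321777344, 141.4122314453125) 87.30867004394531 z 0.04123992516159847
tray rim 580
 rect (578.4202270507812, -327.5962829589844) (221.9380645751953, 172.00924682617188) 85.06529235839844 z 0.044333007861655616
tray floor 3071
 rect (582.6246337890625, -331.72869873046875) (206.35757446289062, 155.4556884765625) 85.1895751953125 z 0.00587989578289716
```

```bash
python3 - <<'E'
from h import *
p,d,W=grab("top")
hsv=cv2.cvtColor(p,cv2.COLOR_RGB2HSV)
for u,v in((215,214),(324,220),(375,237),(268,203),(175,225)): print(hsv[v,u],W[v,u].round(3),hsv[v-2:v+3,u,2],W[v-2:v+3,u,2].round(3))
m=(hsv[...,1]<70)&(hsv[...,2]>150);print(m.sum(),((W[...,2]>.115)&(W[...,2]<.145)&m).sum())
E
```

```text
[ 15  10 148] [0.441 0.145 0.131] [147 147 148 147 148] [0.128 0.132 0.131 0.137 0.133]
[ 15  12 131] [ 0.428 -0.159  0.133] [131 131 131 140 146] [0.131 0.134 0.133 0.136 0.132]
[ 13  12 146] [ 0.383 -0.299  0.134] [146 147 146 145 146] [0.129 0.128 0.134 0.132 0.135]
[ 15  12 130] [ 0.474 -0.003  0.135] [131 130 130 130 131] [0.13  0.135 0.135 0.134 0.13 ]
[20  8 90] [0.414 0.264 0.081] [122 104  90  92  94] [0.131 0.074 0.081 0.075 0.076]
0 0
```

```bash
sed -i 's/(hsv\[...,2\]>150)/(hsv[...,2]>108)/' h.py; python3 - <<'E'
from h import *
flasks()
E
```

```text
round axis [0.628 0.229] head -114.1 LS 60 33 n 89 ndark 58 ztag 0.143 sat 27.0 uv [186.5, 148.0]
strip axis [0.445 0.   ] head 176.0 LS 79 14 n 131 ndark 124 ztag 0.132 sat 10.0 uv [268.0, 207.5]
round axis [0.441 0.147] head 144.1 LS 34 34 n 137 ndark 47 ztag 0.132 sat 8.0 uv [214.5, 214.5]
strip axis [0.384 0.273] head 161.8 LS 79 15 n 145 ndark 117 ztag 0.133 sat 7.0 uv [171.0, 228.0]
round axis [ 0.425 -0.159] head 91.3 LS 34 34 n 137 ndark 62 ztag 0.133 sat 7.0 uv [324.5, 221.5]
round axis [ 0.386 -0.3  ] head 158.5 LS 34 34 n 142 ndark 58 ztag 0.132 sat 7.0 uv [375.5, 236.5]
round axis [ 0.267 -0.198] head -3.7 LS 38 34 n 155 ndark 2 ztag 0.132 sat 162.0 uv [339.5, 279.5]
strip axis [0.235 0.323] head -58.0 LS 79 14 n 152 ndark 3 ztag 0.132 sat 217.0 uv [142.0, 292.5]
```

```bash
sed -i 's/(z>.095)&(z<.135)&(r<.075)&(r>.026)/(z>.103)\&(z<.128)\&(r<.065)\&(r>.033)/' h.py
cat >> h.py <<'E'
O=np.array([.5788,.0465]);SY=np.array([.0489,.9988]);TO=np.array([.580,-.330]);TX=np.array([.9964,-.085]);TY=np.array([.085,.9964])
def plan(x,y,z,yaw):
    o=get_obs();t=np.array(o["tool_pos"]);w=np.radians(o["tool_rot"][2])
    D=np.array([x,y,z])-t
    dy=(yaw-o["tool_rot"][2]+180)%360-180
    print('t',round(o["time_s"],2),'pose',t.round(4),np.round(o["tool_rot"],1),'q7',o["qpos"][6].round(0),'F',np.round(o["force"],1),'w',round(o["grip_width"],4))
    print(' -> shift',np.round([D[:2]@[np.cos(w),np.sin(w)],D[:2]@[np.sin(w),-np.cos(w)],-D[2]],4),'turn',round(-dy,1))
E
python3 - <<'E'
from h import *
f=flasks()
c=[k for k in f if abs(k[1]-[.386,-.3]).max()<.03]
if c: plan(*c[0][1],.223,c[0][2])
E
```

```text
round axis [0.625 0.221] head -113.2 LS 42 34 n 77 ndark 39 ztag 0.143 sat 27.0 uv [189.5, 148.5]
strip axis [0.445 0.   ] head 176.0 LS 79 14 n 131 ndark 68 ztag 0.132 sat 10.0 uv [268.0, 207.5]
round axis [0.441 0.147] head 141.5 LS 35 34 n 134 ndark 27 ztag 0.132 sat 8.0 uv [214.5, 214.5]
strip axis [0.384 0.273] head 161.9 LS 79 14 n 146 ndark 52 ztag 0.133 sat 7.0 uv [171.0, 228.0]
round axis [ 0.425 -0.159] head 87.2 LS 34 34 n 137 ndark 36 ztag 0.132 sat 7.0 uv [324.5, 221.5]
round axis [ 0.386 -0.3  ] head 164.4 LS 35 34 n 141 ndark 34 ztag 0.132 sat 7.0 uv [375.5, 236.5]
round axis [ 0.267 -0.198] head -4.8 LS 38 34 n 153 ndark 2 ztag 0.133 sat 162.0 uv [339.5, 279.5]
strip axis [0.235 0.323] head -58.1 LS 81 14 n 152 ndark 3 ztag 0.132 sat 216.0 uv [142.0, 292.5]
t 1.35 pose [ 0.2649 -0.5936  0.2226] [180.    0.   24.1] q7 -3.0 F [-0.3 -0.3  0.2] w 0.0873
 -> shift [ 0.2301 -0.2185 -0.0004] turn -140.3
```

{"api": "drive_tool", "payload": {
  "moves": "0.23 -0.218 -0.02 -68 1;0.23 -0.218 -0.02 -68 1;0.23 -0.218 -0.02 -68 1;0.23 -0.218 -0.02 -68 1;0.23 -0.218 -0.02 -68 1;0.23 -0.218 -0.02 -68 1;0.23 -0.218 -0.02 -68 1;0.23 -0.218 -0.02 -68 1"
}}

```text
time_s: 2.15
tool_pos: [0.3882, -0.2971, 0.2435]
tool_rot: [179.9, 0.1, 92.8]
force: [-0.2, -0.6, 0.6]
grip_width: 0.0869
```

{"api": "drive_tool", "payload": {
  "moves": "0 0 0 -68 1;0 0 0 -68 1;0 0 0 -68 1;0 0 0 -68 1;0 0 0 -68 1;0 0 0 -68 1;0 0 0 -68 1;0 0 0 -68 1"
}}

```text
time_s: 2.95
tool_pos: [0.3861, -0.3008, 0.2427]
tool_rot: [-180.0, 0.0, 160.4]
force: [0.5, 0.9, 0.4]
grip_width: 0.0872
```

```bash
python3 - <<'E'
from h import *
plan(.386,-.300,.090,165)
E
```

```text
t 2.95 pose [ 0.3861 -0.3008  0.2427] [-180.     0.   160.4] q7 106.0 F [0.5 0.9 0.4] w 0.0872
 -> shift [0.0004 0.0007 0.1527] turn -4.6
```

{"api": "drive_tool", "payload": {
  "moves": "0 0.001 0.03 -4.6 1;0 0.001 0.06 -4.6 1;0 0.001 0.09 -4.6 1;0 0.001 0.12 -4.6 1;0 0.001 0.14 -4.6 1;0 0.001 0.153 -4.6 1;0 0.001 0.153 -4.6 1;0 0.001 0.153 -4.6 0"
}}

```text
time_s: 3.75
tool_pos: [0.3869, -0.3002, 0.0903]
tool_rot: [-180.0, 0.1, 164.7]
force: [-0.1, -0.3, 0.3]
grip_width: 0.0839
```

{"api": "drive_tool", "payload": {
  "moves": "0 0 0 0 -0.5;0 0 0 0 -1;0 0 0 0 -1;0 0 0 0 -1;0 0 0 0 -1;0 0 0 0 -1;0 0 0 0 -1;0 0 0 0 -1",
  "grip_force": 25
}}

```text
time_s: 4.55
tool_pos: [0.3864, -0.3001, 0.0896]
tool_rot: [-180.0, 0.0, 164.6]
force: [-0.1, -0.6, 0.0]
grip_width: 0.0399
```

```bash
python3 - <<'E'
from h import *
plan(*(O-.125*SY),.25,87.2)
E
```

```text
t 4.55 pose [ 0.3864 -0.3001  0.0896] [-180.     0.   164.6] q7 107.0 F [-0.1 -0.6  0. ] w 0.0399
 -> shift [-0.1209  0.2631 -0.1604] turn 77.4
```

{"api": "drive_tool", "payload": {
  "moves": "0 0 -0.02 0 -1;0 0 -0.05 0 -1;0 0 -0.08 0 -1;0 0 -0.11 0 -1;0 0 -0.14 0 -1;0 0 -0.165 0 -1;0 0 -0.175 0 -1;0 0 -0.175 0 -1"
}}

```text
time_s: 5.35
tool_pos: [0.3869, -0.3, 0.2653]
tool_rot: [-180.0, 0.1, 164.7]
force: [-0.1, 0.0, -2.9]
grip_width: 0.0401
```

{"api": "drive_tool", "payload": {
  "moves": "-0.010 0.022 0 8 -1;-0.026 0.057 0 16 -1;-0.045 0.098 0 24 -1;-0.064 0.139 0 32 -1;-0.083 0.180 0 40 -1;-0.1 0.219 0 48 -1;-0.113 0.248 0 56 -1;-0.121 0.263 0 62 -1"
}}

```text
time_s: 6.15
tool_pos: [0.5733, -0.0734, 0.262]
tool_rot: [-179.9, -0.2, 102.6]
force: [0.3, 1.1, -2.3]
grip_width: 0.04
```

```bash
python3 - <<'E'
from h import *
plan(*(O-.125*SY),.134,87.2)
E
```

```text
t 6.15 pose [ 0.5733 -0.0734  0.262 ] [-179.9   -0.2  102.6] q7 13.0 F [ 0.3  1.1 -2.3] w 0.04
 -> shift [-0.0047 -0.0016  0.128 ] turn 15.4
```

{"api": "drive_tool", "payload": {
  "moves": "0 0 0.02 8 -1;0 0 0.05 15.4 -1;0 0 0.075 15.4 -1;0 0 0.1 15.4 -1;0 0 0.115 15.4 -1;0 0 0.123 15.4 -1;0 0 0.128 15.4 -1;0 0 0.13 15.4 -1"
}}

```text
time_s: 6.95
tool_pos: [0.573, -0.0782, 0.1346]
tool_rot: [180.0, 0.0, 87.3]
force: [0.7, 1.1, -1.1]
grip_width: 0.0399
```

```bash
python3 - <<'E'
from h import *
plan(*(O-.125*SY),.130,87.2)
E
```

```text
t 6.95 pose [ 0.573  -0.0782  0.1346] [180.    0.   87.3] q7 -4.0 F [ 0.7  1.1 -1.1] w 0.0399
 -> shift [-0.0001 -0.0003  0.0046] turn 0.1
```

{"api": "drive_tool", "payload": {
  "moves": "0 0 0.002 0 -1;0 0 0.004 0 -1;0 0 0.005 0 -1;0 0 0.005 0 -1;0 0 0.005 0 0.2;0 0 0.005 0 0.6;0 0 0.005 0 1;0 0 0.005 0 1"
}}

```text
time_s: 7.75
tool_pos: [0.573, -0.0783, 0.1299]
tool_rot: [180.0, 0.0, 87.3]
force: [-0.6, -0.2, 0.0]
grip_width: 0.064
```

{"api": "drive_tool", "payload": {
  "moves": "0 0 0 0 1;0 0 0 0 1;0 0 -0.02 0 1;0 0 -0.05 0 1;0 0 -0.08 0 1;0 0 -0.11 0 1;0 0 -0.13 0 1;0 0 -0.13 0 1"
}}

```text
time_s: 8.55
tool_pos: [0.5745, -0.0782, 0.263]
tool_rot: [179.7, 0.1, 87.3]
force: [0.1, -0.6, 0.3]
grip_width: 0.0867
```

```bash
python3 - <<'E'
from h import *
flasks()
plan(.425,-.159,.25,88)
E
```

```text
round axis [0.631 0.221] head -115.5 LS 42 31 n 69 ndark 37 ztag 0.143 sat 25.0 uv [190.0, 148.5]
round axis [0.618 0.25 ] head -92.0 LS 21 20 n 28 ndark 4 ztag 0.144 sat None uv [180.0, 151.0]
strip axis [ 0.445 -0.   ] head 176.1 LS 80 15 n 143 ndark 66 ztag 0.132 sat 9.0 uv [268.0, 207.5]
round axis [0.442 0.146] head 139.8 LS 37 34 n 142 ndark 23 ztag 0.133 sat 8.0 uv [215.0, 214.5]
strip axis [0.384 0.273] head 162.1 LS 79 14 n 148 ndark 57 ztag 0.132 sat 6.0 uv [171.0, 228.0]
strip axis [0.235 0.323] head -58.1 LS 79 14 n 154 ndark 2 ztag 0.132 sat 213.0 uv [142.0, 292.5]
t 8.6 pose [ 0.5735 -0.0782  0.2608] [179.8   0.   87.3] q7 -2.0 F [-1.3 -0.5  0.2] w 0.087
 -> shift [-0.0878 -0.1445  0.0108] turn -0.7
```

```bash
sed -i 's/def flasks(verbose=True,zoff=0.0):/def flasks(verbose=True,zoff=0.0,cam="top"):/; s/p,d,W=grab("top"); out/p,d,W=grab(cam); out/' h.py; python3 - <<'E'
from h import *
flasks(cam="scene"); print()
flasks(cam="scene",zoff=.04)
E
```

```text
strip axis [0.236 0.324] head -58.2 LS 81 20 n 75 ndark 1 ztag 0.131 sat 249.0 uv [338.0, 113.5]
round axis [ 0.268 -0.198] head 0.0 LS 43 36 n 93 ndark 0 ztag 0.131 sat 189.0 uv [160.5, 133.5]
strip axis [0.373 0.276] head 161.4 LS 101 16 n 107 ndark 12 ztag 0.131 sat 12.0 uv [330.5, 150.5]
round axis [0.44  0.146] head 137.3 LS 39 38 n 112 ndark 12 ztag 0.131 sat 12.0 uv [290.0, 163.0]
round axis [ 0.424 -0.16 ] head 83.0 LS 39 37 n 123 ndark 11 ztag 0.131 sat 11.0 uv [174.5, 168.5]
strip axis [ 0.435 -0.   ] head 174.7 LS 100 13 n 121 ndark 16 ztag 0.131 sat 12.0 uv [236.0, 173.0]
round axis [0.623 0.235] head -91.7 LS 61 44 n 248 ndark 75 ztag 0.144 sat 20.0 uv [342.5, 205.0]
round axis [ 0.589 -0.074] head -125.1 LS 66 45 n 146 ndark 8 ztag 0.118 sat 35.0 uv [211.0, 212.5]
strip axis [0.661 0.212] head -92.8 LS 95 7 n 339 ndark 45 ztag 0.13 sat 20.0 uv [344.5, 221.0]

round axis [ 0.572 -0.077] head 83.8 LS 40 37 n 159 ndark 63 ztag 0.171 sat 12.0 uv [209.5, 194.0]
```

{"api": "drive_tool", "payload": {
  "moves": "-0.087 -0.145 0 0 1;-0.087 -0.145 0 0 1;-0.087 -0.145 0 0 1;-0.087 -0.145 0 0 1;-0.087 -0.145 0 0 1;-0.087 -0.145 0.04 0 1;-0.087 -0.145 0.08 0 1;-0.087 -0.145 0.1 0 1"
}}

```text
time_s: 9.5
tool_pos: [0.4221, -0.1564, 0.1554]
tool_rot: [-179.7, -0.2, 87.3]
force: [-0.5, -0.7, -0.4]
grip_width: 0.0868
```

```bash
python3 - <<'E'
from h import *
plan(.4247,-.159,.09,87)
E
```

```text
t 9.5 pose [ 0.4221 -0.1564  0.1554] [-179.7   -0.2   87.3] q7 16.0 F [-0.5 -0.7 -0.4] w 0.0868
 -> shift [-0.0025  0.0027  0.0654] turn 0.3
```

{"api": "drive_tool", "payload": {
  "moves": "0 0.001 0.02 0 1;0 0.001 0.04 0 1;0 0.001 0.06 0 1;0 0.001 0.068 0 1;0 0.001 0.068 0 1;0 0.001 0.068 0 1;0 0.001 0.068 0 0;0 0.001 0.068 0 -1"
}}

```text
time_s: 10.3
tool_pos: [0.4254, -0.1585, 0.0925]
tool_rot: [179.9, 0.0, 87.3]
force: [-0.4, -0.0, -0.6]
grip_width: 0.078
```

{"api": "drive_tool", "payload": {
  "moves": "0 0 0 0 -1;0 0 0 0 -1;0 0 0 0 -1;0 0 0 0 -1;0 0 0 0 -1;0 0 0 0 -1;0 0 0 0 -1;0 0 -0.01 0 -1"
}}

```text
time_s: 11.1
tool_pos: [0.4232, -0.1576, 0.1003]
tool_rot: [-179.8, -0.1, 87.3]
force: [-0.2, 0.5, -3.3]
grip_width: 0.0398
```

{"api": "drive_tool", "payload": {
  "moves": "0 0 -0.02 0 -1;0 0 -0.05 0 -1;0 0 -0.08 0 -1;0 0 -0.11 0 -1;0 0 -0.14 0 -1;0 0 -0.165 0 -1;0 0 -0.18 0 -1;0 0 -0.18 0 -1"
}}

```text
time_s: 11.9
tool_pos: [0.4258, -0.1584, 0.284]
tool_rot: [179.8, 0.1, 87.3]
force: [0.4, -0.3, -3.4]
grip_width: 0.0399
```

```bash
python3 - <<'E'
from h import *
plan(*(O-.025*SY),.131,87.2)
E
```

```text
t 11.9 pose [ 0.4258 -0.1584  0.284 ] [1.798e+02 1.000e-01 8.730e+01] q7 17.0 F [ 0.4 -0.3 -3.4] w 0.0399
 -> shift [0.187 0.143 0.153] turn 0.1
```

{"api": "drive_tool", "payload": {
  "moves": "0.02 0.015 0 0 -1;0.05 0.038 0 0 -1;0.085 0.065 0 0 -1;0.12 0.092 0 0 -1;0.15 0.115 0 0 -1;0.172 0.132 0 0 -1;0.187 0.143 0 0 -1;0.187 0.143 0 0 -1"
}}

```text
time_s: 12.7
tool_pos: [0.5766, 0.0253, 0.2797]
tool_rot: [-179.8, -0.2, 87.6]
force: [-0.6, 0.1, -3.2]
grip_width: 0.0396
```

{"api": "drive_tool", "payload": {
  "moves": "0 0 0.03 0 -1;0 0 0.06 0 -1;0 0 0.09 0 -1;0 0 0.115 0 -1;0 0 0.13 0 -1;0 0 0.138 0 -1;0 0 0.142 0 -1;0 0 0.144 0 -1"
}}

```text
time_s: 13.5
tool_pos: [0.577, 0.0216, 0.1381]
tool_rot: [179.9, 0.0, 87.2]
force: [-0.3, -0.2, -2.1]
grip_width: 0.0397
```

```bash
python3 - <<'E'
from h import *
plan(*(O-.025*SY),.132,87.2)
E
```

```text
t 13.5 pose [0.577  0.0216 0.1381] [179.9   0.   87.2] q7 -16.0 F [-0.3 -0.2 -2.1] w 0.0397
 -> shift [-0.      0.0006  0.0061] turn 0.0
```

{"api": "drive_tool", "payload": {
  "moves": "0 0 0.002 0 -1;0 0 0.004 0 -1;0 0 0.006 0 -1;0 0 0.006 0 -1;0 0 0.006 0 0.2;0 0 0.006 0 0.6;0 0 0.006 0 1;0 0 0.006 0 1"
}}

```text
time_s: 14.3
tool_pos: [0.5768, 0.0217, 0.1319]
tool_rot: [180.0, 0.0, 87.3]
force: [0.8, 0.9, -0.2]
grip_width: 0.064
```

{"api": "drive_tool", "payload": {
  "moves": "0 0 0 0 1;0 0 0 0 1;0 0 -0.02 0 1;0 0 -0.05 0 1;0 0 -0.08 0 1;0 0 -0.11 0 1;0 0 -0.13 0 1;0 0 -0.13 0 1"
}}

```text
time_s: 15.1
tool_pos: [0.5782, 0.0221, 0.2649]
tool_rot: [179.7, 0.0, 87.3]
force: [0.5, 1.1, -0.2]
grip_width: 0.0868
```

```bash
python3 - <<'E'
from h import *
flasks(); print(); flasks(cam="scene");print()
flasks(cam="scene",zoff=.04)
plan(.441,.147,.26,141)
E
```

```text
round axis [0.631 0.229] head -110.5 LS 54 43 n 97 ndark 30 ztag 0.144 sat 26.0 uv [187.0, 148.0]
round axis [0.441 0.146] head 139.5 LS 37 34 n 142 ndark 28 ztag 0.132 sat 8.0 uv [215.0, 214.5]
strip axis [0.384 0.273] head 162.3 LS 79 15 n 150 ndark 51 ztag 0.132 sat 6.0 uv [171.0, 228.0]
round axis [ 0.268 -0.198] head -5.3 LS 37 36 n 163 ndark 1 ztag 0.132 sat 157.0 uv [339.0, 279.5]
strip axis [0.235 0.323] head -57.9 LS 80 14 n 155 ndark 2 ztag 0.132 sat 213.0 uv [142.0, 292.5]

strip axis [0.234 0.322] head -58.3 LS 76 20 n 77 ndark 1 ztag 0.131 sat 251.0 uv [338.0, 113.5]
round axis [ 0.267 -0.198] head 0.0 LS 40 37 n 93 ndark 0 ztag 0.131 sat 189.0 uv [160.5, 133.5]
strip axis [0.375 0.275] head 161.1 LS 98 16 n 104 ndark 14 ztag 0.131 sat 12.0 uv [330.5, 150.5]
round axis [0.44  0.145] head 135.8 LS 40 35 n 113 ndark 10 ztag 0.131 sat 11.0 uv [290.0, 163.0]
strip axis [0.434 0.   ] head 174.7 LS 101 13 n 124 ndark 15 ztag 0.131 sat 12.0 uv [236.0, 173.0]
round axis [0.623 0.235] head -91.8 LS 61 45 n 250 ndark 77 ztag 0.143 sat 20.0 uv [342.5, 205.0]
round axis [0.594 0.019] head -142.1 LS 64 50 n 142 ndark 8 ztag 0.118 sat 35.0 uv [250.5, 211.0]
round axis [ 0.59  -0.075] head 130.7 LS 63 44 n 151 ndark 16 ztag 0.118 sat 35.0 uv [210.5, 212.5]
strip axis [0.661 0.211] head -93.1 LS 97 7 n 340 ndark 47 ztag 0.13 sat 20.0 uv [344.5, 221.5]

round axis [0.576 0.02 ] head -77.8 LS 38 38 n 155 ndark 108 ztag 0.171 sat 12.0 uv [250.5, 191.5]
round axis [ 0.572 -0.077] head 83.7 LS 39 38 n 161 ndark 62 ztag 0.171 sat 11.0 uv [209.5, 194.0]
t 15.25 pose [0.576  0.0215 0.2604] [-179.9    0.    87.2] q7 -13.0 F [-0.6 -0.1  0.1] w 0.0871
 -> shift [ 0.1188 -0.1408  0.0004] turn -53.8
```

{"api": "drive_tool", "payload": {
  "moves": "0.118 -0.14 0 -52 1;0.118 -0.14 0 -52 1;0.118 -0.14 0 -52 1;0.118 -0.14 0 -52 1;0.118 -0.14 0 -52 1;0.118 -0.14 0 -52 1;0.118 -0.14 0 -52 1;0.118 -0.14 0.04 -52 1"
}}

```text
time_s: 16.05
tool_pos: [0.4453, 0.147, 0.2243]
tool_rot: [179.7, 0.3, 139.0]
force: [0.5, 0.6, -0.7]
grip_width: 0.0871
```

{"api": "drive_tool", "payload": {
  "moves": "0 0 0.03 0 1;0 0 0.04 0 1;0 0 0.04 0 1;0 0 0.04 0 1;0 0 0.04 0 1;0 0 0.04 0 1;0 0 0.04 0 1;0 0 0.04 0 1"
}}

```text
time_s: 16.85
tool_pos: [0.4426, 0.1463, 0.182]
tool_rot: [180.0, 0.0, 139.2]
force: [0.4, -0.1, 0.8]
grip_width: 0.0869
```

```bash
python3 - <<'E'
from h import *
plan(.441,.146,.09,139)
E
```

```text
t 16.85 pose [0.4426 0.1463 0.182 ] [180.    0.  139.2] q7 29.0 F [ 0.4 -0.1  0.8] w 0.0869
 -> shift [ 0.001  -0.0013  0.092 ] turn 0.2
```

{"api": "drive_tool", "payload": {
  "moves": "0.001 -0.001 0.03 0 1;0.001 -0.001 0.06 0 1;0.001 -0.001 0.085 0 1;0.001 -0.001 0.091 0 1;0.001 -0.001 0.091 0 1;0.001 -0.001 0.091 0 1;0.001 -0.001 0.091 0 0;0.001 -0.001 0.091 0 -1"
}}

```text
time_s: 17.65
tool_pos: [0.4418, 0.1463, 0.0916]
tool_rot: [179.9, 0.1, 139.2]
force: [-0.2, -0.2, 0.2]
grip_width: 0.0773
```

{"api": "drive_tool", "payload": {
  "moves": "0 0 0 0 -1;0 0 0 0 -1;0 0 0 0 -1;0 0 0 0 -1;0 0 0 0 -1;0 0 0 0 -1;0 0 0 0 -1;0 0 -0.01 0 -1"
}}

```text
time_s: 18.45
tool_pos: [0.4395, 0.1458, 0.0995]
tool_rot: [-179.9, -0.1, 139.3]
force: [-0.9, -0.0, -2.5]
grip_width: 0.0401
```

{"api": "drive_tool", "payload": {
  "moves": "0 0 -0.02 0 -1;0 0 -0.05 0 -1;0 0 -0.08 0 -1;0 0 -0.11 0 -1;0 0 -0.14 0 -1;0 0 -0.165 0 -1;0 0 -0.18 0 -1;0 0 -0.18 0 -1"
}}

```text
time_s: 19.25
tool_pos: [0.442, 0.1469, 0.283]
tool_rot: [179.8, 0.2, 139.3]
force: [-0.3, -0.1, -3.1]
grip_width: 0.0399
```

```bash
python3 - <<'E'
from h import *
plan(*(O+.075*SY),.131,87.2)
E
```

```text
t 19.25 pose [0.442  0.1469 0.283 ] [179.8   0.2 139.3] q7 32.0 F [-0.3 -0.1 -3.1] w 0.0399
 -> shift [-0.1231  0.0724  0.152 ] turn 52.1
```

{"api": "drive_tool", "payload": {
  "moves": "-0.012 0.007 0 8 -1;-0.035 0.02 0 16 -1;-0.06 0.035 0 24 -1;-0.085 0.05 0 32 -1;-0.105 0.062 0 40 -1;-0.118 0.07 0 48 -1;-0.123 0.073 0 52 -1;-0.123 0.073 0 52 -1"
}}

```text
time_s: 20.05
tool_pos: [0.5818, 0.1208, 0.2786]
tool_rot: [-179.8, -0.0, 87.2]
force: [0.2, 0.2, -2.4]
grip_width: 0.04
```

{"api": "drive_tool", "payload": {
  "moves": "0 0 0.01 0 -1;0 0 0.04 0 -1;0 0 0.07 0 -1;0 0 0.1 0 -1;0 0 0.125 0 -1;0 0 0.138 0 -1;0 0 0.142 0 -1;0 0 0.143 0 -1"
}}

```text
time_s: 20.85
tool_pos: [0.5817, 0.1213, 0.1377]
tool_rot: [180.0, 0.0, 87.3]
force: [-0.3, -1.1, -2.2]
grip_width: 0.0399
```

```bash
python3 - <<'E'
from h import *
plan(*(O+.075*SY),.132,87.2)
E
```

```text
t 20.85 pose [0.5817 0.1213 0.1377] [180.    0.   87.3] q7 -28.0 F [-0.3 -1.1 -2.2] w 0.0399
 -> shift [0.0001 0.0008 0.0057] turn 0.1
```

{"api": "drive_tool", "payload": {
  "moves": "0 0 0.002 0 -1;0 0 0.004 0 -1;0 0 0.006 0 -1;0 0 0.006 0 -1;0 0 0.006 0 0.2;0 0 0.006 0 0.6;0 0 0.006 0 1;0 0 0.006 0 1"
}}

```text
time_s: 21.65
tool_pos: [0.582, 0.1213, 0.1319]
tool_rot: [180.0, 0.0, 87.3]
force: [-0.3, 0.2, -0.1]
grip_width: 0.0638
```

{"api": "drive_tool", "payload": {
  "moves": "0 0 0 0 1;0 0 0 0 1;0 0 -0.02 0 1;0 0 -0.05 0 1;0 0 -0.08 0 1;0 0 -0.11 0 1;0 0 -0.13 0 1;0 0 -0.13 0 1"
}}

```text
time_s: 22.45
tool_pos: [0.5834, 0.122, 0.2649]
tool_rot: [179.7, -0.1, 87.3]
force: [1.0, -0.1, 0.1]
grip_width: 0.087
```

```bash
python3 - <<'E'
from h import *
flasks(); print(); flasks(cam="scene",zoff=.04)
grab("scene","scene1.png")
plan(.384,.273,.26,162)
E
```

```text
round axis [0.624 0.236] head -108.8 LS 40 37 n 76 ndark 3 ztag 0.144 sat None uv [184.0, 149.5]
strip axis [0.384 0.273] head 162.1 LS 79 15 n 149 ndark 63 ztag 0.132 sat 7.0 uv [171.0, 228.0]
round axis [ 0.268 -0.198] head -5.5 LS 38 37 n 162 ndark 1 ztag 0.132 sat 159.0 uv [339.0, 279.5]
strip axis [0.235 0.323] head -58.0 LS 80 14 n 154 ndark 2 ztag 0.132 sat 213.0 uv [142.0, 292.5]

round axis [0.581 0.121] head 80.2 LS 39 38 n 149 ndark 66 ztag 0.171 sat 12.0 uv [292.5, 189.5]
round axis [0.576 0.02 ] head -86.1 LS 38 38 n 156 ndark 84 ztag 0.171 sat 11.0 uv [250.5, 192.0]
round axis [ 0.572 -0.077] head 83.3 LS 36 35 n 143 ndark 63 ztag 0.171 sat 12.0 uv [209.5, 194.0]
t 22.6 pose [0.5812 0.121  0.2604] [-179.9    0.    87.3] q7 -25.0 F [ 1.3 -0.9 -0.5] w 0.0873
 -> shift [ 0.1424 -0.2043  0.0004] turn -74.7
```

View pics/scene1.png

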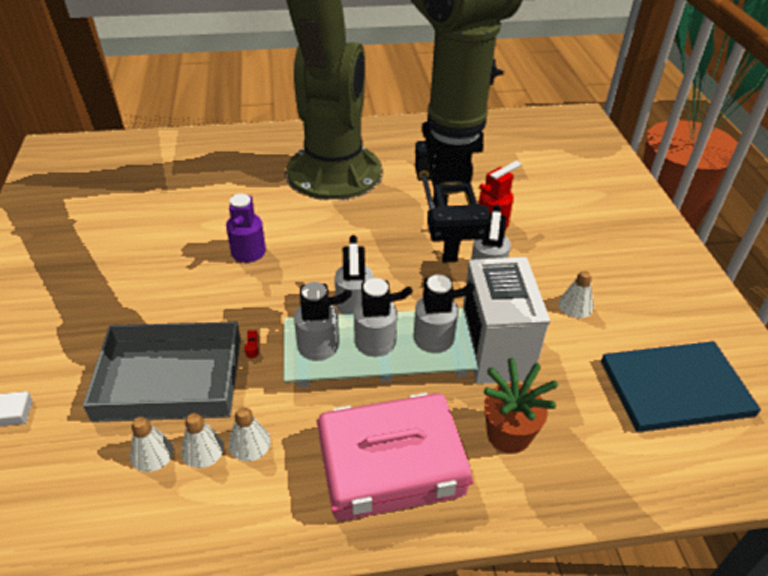

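Three round flasks stand on the glass, spouts toward the unit; strips remain at about (355,262) and (493,232) px.

{"api": "drive_tool", "payload": {
  "moves": "0.143 -0.204 0 -68 1;0.143 -0.204 0 -68 1;0.143 -0.204 0 -68 1;0.143 -0.204 0 -68 1;0.143 -0.204 0 -68 1;0.143 -0.204 0 -68 1;0.143 -0.204 0 -68 1;0.143 -0.204 0 -68 1"
}}

```text
time_s: 23.4
tool_pos: [0.3839, 0.2733, 0.2601]
tool_rot: [-179.9, -0.0, 155.6]
force: [0.3, -0.6, 0.7]
grip_width: 0.0871
```

{"api": "drive_tool", "payload": {
  "moves": "0 0 0.03 -6.7 1;0 0 0.06 -6.7 1;0 0 0.08 -6.7 1;0 0 0.08 -6.7 1;0 0 0.08 -6.7 1;0 0 0.08 -6.7 1;0 0 0.08 -6.7 1;0 0 0.08 -6.7 1"
}}

```text
time_s: 24.2
tool_pos: [0.3853, 0.2741, 0.1823]
tool_rot: [180.0, 0.1, 161.9]
force: [-0.0, 0.2, -0.1]
grip_width: 0.0873
```

```bash
python3 - <<'E'
from h import *
plan(.384,.273,.09,162)
E
```

```text
t 24.2 pose [0.3853 0.2741 0.1823] [1.800e+02 1.000e-01 1.619e+02] q7 34.0 F [-0.   0.2 -0.1] w 0.0873
 -> shift [ 0.0009 -0.0014  0.0923] turn -0.1
```

{"api": "drive_tool", "payload": {
  "moves": "0.001 -0.001 0.03 0 1;0.001 -0.001 0.06 0 1;0.001 -0.001 0.085 0 1;0.001 -0.001 0.092 0 1;0.001 -0.001 0.092 0 1;0.001 -0.001 0.092 0 1;0.001 -0.001 0.092 0 0;0.001 -0.001 0.092 0 -1"
}}

```text
time_s: 25.0
tool_pos: [0.3844, 0.2735, 0.0906]
tool_rot: [179.9, 0.1, 161.9]
force: [-0.0, -0.2, 1.0]
grip_width: 0.0782
```

{"api": "drive_tool", "payload": {
  "moves": "0 0 0 0 -1;0 0 0 0 -1;0 0 0 0 -1;0 0 0 0 -1;0 0 0 0 -1;0 0 0 0 -1;0 0 0 0 -1;0 0 -0.01 0 -1"
}}

```text
time_s: 25.8
tool_pos: [0.3822, 0.2723, 0.0984]
tool_rot: [-179.9, -0.2, 162.0]
force: [0.3, 0.3, -3.2]
grip_width: 0.0397
```

{"api": "drive_tool", "payload": {
  "moves": "0 0 -0.02 0 -1;0 0 -0.05 0 -1;0 0 -0.08 0 -1;0 0 -0.11 0 -1;0 0 -0.14 0 -1;0 0 -0.17 0 -1;0 0 -0.19 0 -1;0 0 -0.19 0 -1"
}}

```text
time_s: 26.6
tool_pos: [0.3845, 0.2744, 0.2923]
tool_rot: [179.8, 0.2, 162.0]
force: [0.9, -0.3, -3.6]
grip_width: 0.0399
```

```bash
python3 - <<'E'
from h import *
plan(.610,-.388,.1,162)
E
```

```text
t 26.6 pose [0.3845 0.2744 0.2923] [179.8   0.2 162. ] q7 38.0 F [ 0.9 -0.3 -3.6] w 0.0399
 -> shift [-0.4193 -0.5602  0.1923] turn -0.0
```

{"api": "drive_tool", "payload": {
  "moves": "-0.01 -0.013 0 0 -1;-0.03 -0.04 0 0 -1;-0.057 -0.076 0 0 -1;-0.084 -0.112 0 0 -1;-0.111 -0.148 0 0 -1;-0.138 -0.184 0 0 -1;-0.165 -0.22 0 0 -1;-0.192 -0.256 0 0 -1"
}}

```text
time_s: 27.4
tool_pos: [0.4863, -0.0312, 0.2879]
tool_rot: [-180.0, -0.1, 162.0]
force: [1.5, 0.0, -2.7]
grip_width: 0.0398
```

{"api": "drive_tool", "payload": {
  "moves": "-0.027 -0.036 0 5 -1;-0.054 -0.072 0 10 -1;-0.084 -0.112 0 15 -1;-0.114 -0.152 0 20 -1;-0.144 -0.192 0 25 -1;-0.174 -0.232 0 30 -1;-0.2 -0.268 0 35 -1;-0.217 -0.29 0 40 -1"
}}

```text
time_s: 28.2
tool_pos: [0.6021, -0.3769, 0.286]
tool_rot: [-179.8, -0.1, 121.5]
force: [0.2, -0.1, -2.9]
grip_width: 0.0399
```

{"api": "drive_tool", "payload": {
  "moves": "0 0 0 0 -1;0 0 0 0 -1;0 0 0.02 0 -1;0 0 0.05 0 -1;0 0 0.08 0 -1;0 0 0.11 0 -1;0 0 0.13 0 -1;0 0 0.13 0 -1"
}}

```text
time_s: 29.0
tool_pos: [0.6011, -0.3691, 0.155]
tool_rot: [-179.8, -0.5, 122.1]
force: [-1.0, 0.1, -3.2]
grip_width: 0.0398
```

```bash
python3 - <<'E'
from h import *
plan(.610,-.388,.097,122)
E
```

```text
t 29.0 pose [ 0.6011 -0.3691  0.155 ] [-179.8   -0.5  122.1] q7 56.0 F [-1.   0.1 -3.2] w 0.0398
 -> shift [-0.0207 -0.0025  0.058 ] turn 0.1
```

{"api": "drive_tool", "payload": {
  "moves": "-0.01 -0.001 0.01 0 -1;-0.018 -0.002 0.025 0 -1;-0.019 -0.002 0.04 0 -1;-0.019 -0.002 0.05 0 -1;-0.019 -0.002 0.056 0 -1;-0.019 -0.002 0.059 0 -1;-0.019 -0.002 0.061 0 -1;-0.019 -0.002 0.061 0 -1"
}}

```text
time_s: 29.8
tool_pos: [0.6119, -0.3898, 0.0989]
tool_rot: [180.0, 0.0, 122.0]
force: [0.2, -0.3, -3.6]
grip_width: 0.0398
```

```bash
python3 - <<'E'
from h import *
plan(.610,-.388,.0955,122)
E
```

```text
t 29.8 pose [ 0.6119 -0.3898  0.0989] [180.   0. 122.] q7 57.0 F [ 0.2 -0.3 -3.6] w 0.0398
 -> shift [ 0.0025 -0.0007  0.0034] turn -0.0
```

{"api": "drive_tool", "payload": {
  "moves": "0 0 0.002 0 -1;0 0 0.003 0 -1;0 0 0.004 0 -1;0 0 0.004 0 -1;0 0 0.004 0 0.2;0 0 0.004 0 0.6;0 0 0.004 0 1;0 0 0.004 0 1"
}}

```text
time_s: 30.6
tool_pos: [0.6118, -0.39, 0.0949]
tool_rot: [180.0, 0.0, 122.0]
force: [-0.2, -0.6, -0.6]
grip_width: 0.0642
```

{"api": "drive_tool", "payload": {
  "moves": "0 0 0 0 1;0 0 0 0 1;0 0 -0.02 0 1;0 0 -0.05 0 1;0 0 -0.08 0 1;0 0 -0.11 0 1;0 0 -0.14 0 1;0 0 -0.16 0 1"
}}

```text
time_s: 31.4
tool_pos: [0.6123, -0.3901, 0.2575]
tool_rot: [179.9, 0.2, 122.0]
force: [0.5, -0.6, -0.5]
grip_width: 0.087
```

```bash
python3 - <<'E'
from h import *
flasks(); print(); flasks(cam="scene");print();flasks(cam="scene",zoff=.04)
plan(.445,0,.26,-4)
plan(.445,0,.26,176)
E
```

```text
round axis [0.623 0.231] head -101.2 LS 52 42 n 90 ndark 30 ztag 0.144 sat 26.0 uv [186.5, 148.5]
strip axis [ 0.614 -0.392] head 122.3 LS 80 14 n 129 ndark 60 ztag 0.136 sat 7.0 uv [410.5, 153.0]
strip axis [0.552 0.122] head -119.4 LS 45 16 n 56 ndark 106 ztag 0.118 sat 24.0 uv [221.0, 172.5]
strip axis [ 0.557 -0.049] head 68.4 LS 49 17 n 56 ndark 71 ztag 0.118 sat 25.0 uv [291.5, 176.5]
strip axis [0.445 0.   ] head 175.7 LS 79 14 n 132 ndark 70 ztag 0.132 sat 10.0 uv [268.0, 207.5]
round axis [ 0.268 -0.198] head -4.5 LS 38 35 n 157 ndark 2 ztag 0.132 sat 161.0 uv [339.5, 279.5]
strip axis [0.235 0.323] head -58.0 LS 80 13 n 153 ndark 3 ztag 0.132 sat 215.0 uv [142.0, 292.5]

strip axis [0.236 0.321] head -57.6 LS 82 20 n 75 ndark 1 ztag 0.131 sat 251.0 uv [338.0, 113.5]
round axis [ 0.268 -0.198] head 0.0 LS 44 34 n 91 ndark 0 ztag 0.131 sat 190.0 uv [160.5, 133.5]
strip axis [0.434 0.   ] head 174.9 LS 102 13 n 120 ndark 10 ztag 0.131 sat 12.0 uv [236.0, 173.0]
round axis [0.624 0.235] head -91.1 LS 60 41 n 227 ndark 70 ztag 0.144 sat 21.0 uv [342.5, 205.5]
round axis [0.601 0
[... 351 characters left out ...]
9.0 uv [345.0, 221.5]
strip axis [ 0.61  -0.392] head 123.7 LS 80 26 n 219 ndark 101 ztag 0.136 sat 12.0 uv [63.5, 233.5]

round axis [0.581 0.121] head 76.6 LS 37 37 n 147 ndark 68 ztag 0.171 sat 12.0 uv [293.0, 189.5]
round axis [0.576 0.02 ] head -83.9 LS 38 37 n 150 ndark 80 ztag 0.171 sat 12.0 uv [250.5, 191.5]
round axis [ 0.572 -0.077] head 83.7 LS 40 36 n 152 ndark 55 ztag 0.171 sat 12.0 uv [209.0, 194.0]
t 31.55 pose [ 0.6124 -0.3901  0.2564] [179.9   0.2 122. ] q7 58.0 F [-0.2  0.3  0.3] w 0.0869
 -> shift [ 0.4196  0.0644 -0.0036] turn 126.0
t 31.55 pose [ 0.6124 -0.3901  0.2564] [179.9   0.2 122. ] q7 58.0 F [-0.2  0.3  0.3] w 0.0869
 -> shift [ 0.4196  0.0644 -0.0036] turn -54.0
```

{"api": "drive_tool", "payload": {
  "moves": "0.35 0.054 0 -46 1;0.35 0.054 0 -46 1;0.35 0.054 0 -46 1;0.35 0.054 0 -46 1;0.35 0.054 0 -46 1;0.35 0.054 0 -46 1;0.35 0.054 0 -46 1;0.35 0.054 0 -46 1"
}}

```text
time_s: 32.35
tool_pos: [0.4698, -0.0577, 0.2535]
tool_rot: [180.0, -0.1, 168.4]
force: [0.7, -0.8, -0.0]
grip_width: 0.087
```

```bash
python3 - <<'E'
from h import *
plan(.445,0,.18,176)
E
```

```text
t 32.35 pose [ 0.4698 -0.0577  0.2535] [ 1.800e+02 -1.000e-01  1.684e+02] q7 84.0 F [ 0.7 -0.8 -0. ] w 0.087
 -> shift [0.0359 0.0515 0.0735] turn -7.6
```

{"api": "drive_tool", "payload": {
  "moves": "0.018 0.026 0 -4 1;0.036 0.052 0 -7.6 1;0.036 0.052 0.03 -7.6 1;0.036 0.052 0.06 -7.6 1;0.036 0.052 0.073 -7.6 1;0.036 0.052 0.073 -7.6 1;0.036 0.052 0.073 -7.6 1;0.036 0.052 0.073 -7.6 1"
}}

```text
time_s: 33.15
tool_pos: [0.4489, -0.0062, 0.1827]
tool_rot: [180.0, 0.1, 175.5]
force: [0.9, 0.2, -0.1]
grip_width: 0.0868
```

```bash
python3 - <<'E'
from h import *
plan(.445,0,.091,176)
E
```

```text
t 33.15 pose [ 0.4489 -0.0062  0.1827] [1.800e+02 1.000e-01 1.755e+02] q7 86.0 F [ 0.9  0.2 -0.1] w 0.0868
 -> shift [0.0043 0.0059 0.0917] turn -0.5
```

{"api": "drive_tool", "payload": {
  "moves": "0.004 0.006 0.03 0 1;0.004 0.006 0.06 0 1;0.004 0.006 0.085 0 1;0.004 0.006 0.092 0 1;0.004 0.006 0.092 0 1;0.004 0.006 0.092 0 1;0.004 0.006 0.092 0 0;0.004 0.006 0.092 0 -1"
}}

```text
time_s: 33.95
tool_pos: [0.4453, 0.0002, 0.0907]
tool_rot: [-180.0, 0.1, 175.5]
force: [0.2, 0.4, 0.8]
grip_width: 0.0778
```

{"api": "drive_tool", "payload": {
  "moves": "0 0 0 0 -1;0 0 0 0 -1;0 0 0 0 -1;0 0 0 0 -1;0 0 0 0 -1;0 0 0 0 -1;0 0 0 0 -1;0 0 -0.01 0 -1"
}}

```text
time_s: 34.75
tool_pos: [0.4428, 0.0005, 0.0985]
tool_rot: [180.0, -0.2, 175.6]
force: [0.5, 0.1, -2.4]
grip_width: 0.0398
```

{"api": "drive_tool", "payload": {
  "moves": "0 0 -0.02 0 -1;0 0 -0.05 0 -1;0 0 -0.08 0 -1;0 0 -0.11 0 -1;0 0 -0.14 0 -1;0 0 -0.17 0 -1;0 0 -0.19 0 -1;0 0 -0.19 0 -1"
}}

```text
time_s: 35.55
tool_pos: [0.4458, 0.0007, 0.2926]
tool_rot: [-180.0, 0.3, 175.6]
force: [0.6, -0.1, -2.7]
grip_width: 0.0398
```

```bash
python3 - <<'E'
from h import *
plan(.550,-.272,.097,122)
E
```

```text
t 35.55 pose [0.4458 0.0007 0.2926] [-180.     0.3  175.6] q7 87.0 F [ 0.6 -0.1 -2.7] w 0.0398
 -> shift [-0.1249 -0.2639  0.1956] turn 53.6
```

{"api": "drive_tool", "payload": {
  "moves": "-0.01 -0.021 0 3 -1;-0.027 -0.057 0 6 -1;-0.046 -0.097 0 10 -1;-0.066 -0.139 0 14 -1;-0.085 -0.18 0 18 -1;-0.103 -0.218 0 21 -1;-0.117 -0.247 0 24 -1;-0.125 -0.264 0 24 -1"
}}

```text
time_s: 36.35
tool_pos: [0.5474, -0.2768, 0.2861]
tool_rot: [-179.9, -0.2, 151.2]
force: [0.3, 0.9, -2.7]
grip_width: 0.0398
```

{"api": "drive_tool", "payload": {
  "moves": "0 0 0 0 -1;0 0 0 0 -1;0 0 0.02 0 -1;0 0 0.05 0 -1;0 0 0.08 0 -1;0 0 0.11 0 -1;0 0 0.13 0 -1;0 0 0.13 0 -1"
}}

```text
time_s: 37.15
tool_pos: [0.5459, -0.2701, 0.1557]
tool_rot: [180.0, -0.4, 151.7]
force: [-0.6, 0.3, -2.7]
grip_width: 0.0401
```

```bash
python3 - <<'E'
from h import *
plan(.550,-.272,.097,152)
E
```

```text
t 37.15 pose [ 0.5459 -0.2701  0.1557] [180.   -0.4 151.7] q7 80.0 F [-0.6  0.3 -2.7] w 0.0401
 -> shift [-0.0046  0.0003  0.0587] turn -0.3
```

{"api": "drive_tool", "payload": {
  "moves": "-0.002 0 0.02 0 -1;-0.002 0 0.035 0 -1;-0.002 0 0.045 0 -1;-0.002 0 0.054 0 -1;-0.002 0 0.058 0 -1;-0.002 0 0.06 0 -1;-0.002 0 0.061 0 -1;-0.002 0 0.061 0 -1"
}}

```text
time_s: 37.95
tool_pos: [0.5506, -0.2736, 0.099]
tool_rot: [-180.0, 0.0, 151.6]
force: [-0.5, -1.1, -3.3]
grip_width: 0.04
```

```bash
python3 - <<'E'
from h import *
plan(.55,-.272,.0955,152)
E
```

```text
t 37.95 pose [ 0.5506 -0.2736  0.099 ] [-180.     0.   151.6] q7 79.0 F [-0.5 -1.1 -3.3] w 0.04
 -> shift [0.0013 0.0012 0.0035] turn -0.4
```

{"api": "drive_tool", "payload": {
  "moves": "0 0 0.002 0 -1;0 0 0.003 0 -1;0 0 0.004 0 -1;0 0 0.004 0 -1;0 0 0.004 0 0.2;0 0 0.004 0 0.6;0 0 0.004 0 1;0 0 0.004 0 1"
}}

```text
time_s: 38.75
tool_pos: [0.5505, -0.2736, 0.0949]
tool_rot: [-180.0, 0.0, 151.6]
force: [0.5, -0.2, -0.1]
grip_width: 0.0646
```

{"api": "drive_tool", "payload": {
  "moves": "0 0 0 0 1;0 0 0 0 1;0 0 -0.02 0 1;0 0 -0.05 0 1;0 0 -0.08 0 1;0 0 -0.11 0 1;0 0 -0.14 0 1;0 0 -0.16 0 -1"
}}

```text
time_s: 39.55
tool_pos: [0.5509, -0.2737, 0.2572]
tool_rot: [-180.0, 0.2, 151.6]
force: [0.5, 0.2, 0.5]
grip_width: 0.0836
```

```bash
python3 - <<'E'
from h import *
flasks(cam="scene");print();flasks(cam="scene",zoff=.04)
p,d,W=grab("scene","scene2.png")
for n in("scene","top"):
    if n=="top": p,d,W=grab("top")
    hsv=cv2.cvtColor(p,cv2.COLOR_RGB2HSV);z=W[...,2]
    s=(W[...,:2]-O)@np.array([SY[1],-SY[0]]); t=(W[...,:2]-O)@SY
    m=(z>.135)&(z<.16)&(t>.155)&(t<.225)&(abs(s)<.07)
    print(n);[print(round(a,3),int(np.median(hsv[...,2][m&(abs(s-a)<.003)&(abs(t-.19)<.02)])) if (m&(abs(s-a)<.003)).any() else None,end=' | ') for a in np.arange(-.07,.071,.007)]
plan(*(O+.19*SY+np.array([-.025,0])),.19,87)
E
```

```text
strip axis [0.235 0.32 ] head -57.7 LS 79 21 n 76 ndark 0 ztag 0.131 sat 250.0 uv [338.0, 113.5]
round axis [ 0.268 -0.196] head 0.0 LS 39 30 n 83 ndark 0 ztag 0.131 sat 189.0 uv [161.0, 133.5]
strip axis [ 0.547 -0.276] head 152.9 LS 81 23 n 184 ndark 32 ztag 0.136 sat 11.0 uv [122.5, 210.5]
round axis [0.623 0.235] head -92.9 LS 61 44 n 244 ndark 66 ztag 0.144 sat 20.0 uv [342.5, 205.0]
strip axis [0.595 0.146] head 107.0 LS 66 31 n 109 ndark 106 ztag 0.118 sat 36.0 uv [293.5, 208.0]
strip axis [0.588 0.045] head 108.9 LS 61 28 n 117 ndark 20 ztag 0.118 sat 35.0 uv [253.0, 211.0]
round axis [ 0.589 -0.075] head 150.9 LS 62 50 n 155 ndark 13 ztag 0.118 sat 35.0 uv [211.0, 213.0]
strip axis [0.662 0.212] head -93.2 LS 95 8 n 337 ndark 41 ztag 0.13 sat 20.0 uv [344.5, 221.5]
strip axis [ 0.609 -0.393] head 123.2 LS 79 26 n 234 ndark 101 ztag 0.136 sat 11.0 uv [63.5, 234.0]

round axis [0.582 0.121] head 78.4 LS 36 36 n 150 ndark 65 ztag 0.171 sat 12.0 uv [293.0, 189.5]
round axis [0.576 0.02 ] head -80.7 LS 38 37 n 152 ndark 39 ztag 0.171 sat 12.0 uv [250.5, 192.0]
round axis [ 0.572 -0.077] head 84.0 LS 38 38 n 160 ndark 22 ztag 0.171 sat 12.0 uv [209.5, 194.0]
scene
-0.07 232 | -0.063 150 | -0.056 107 | -0.049 80 | -0.042 145 | -0.035 128 | -0.028 133 | -0.021 156 | -0.014 124 | -0.007 123 | 0.0 147 | 0.007 81 | 0.014 82 | 0.021 234 | 0.028 231 | 0.035 231 | 0.042 231 | 0.049 231 | 0.056 231 | 0.063 231 | 0.07 234 | top
-0.07 155 | -0.063 150 | -0.056 43 | -0.049 64 | -0.042 68 | -0.035 66 | -0.028 108 | -0.021 89 | -0.014 66 | -0.007 86 | 0.0 108 | 0.007 65 | 0.014 66 | 0.021 154 | 0.028 154 | 0.035 154 | 0.042 154 | 0.049 153 | 0.056 153 | 0.063 138 | 0.07 153 | t 39.75 pose [ 0.5503 -0.2735  0.2543] [-180.     0.   151.6] q7 81.0 F [-0.  -0.6 -0.1] w 0.0705
 -> shift [0.2315 0.4543 0.0643] turn 64.6
```

View pics/scene2.png

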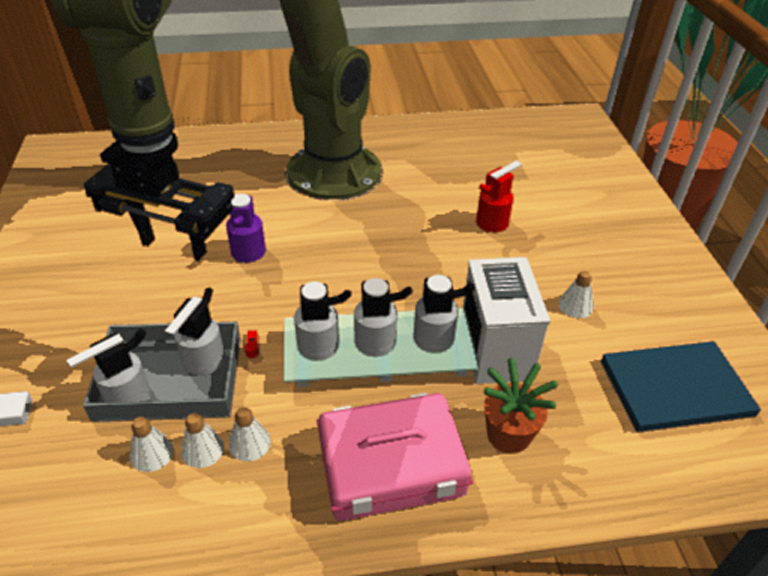

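All five are placed: three on the glass with spouts at the unit, two in the tray. The plate is shut at stand x -0.056..0.016. Now the damper.

{"api": "drive_tool", "payload": {
  "moves": "0.165 0.325 -0.01 60 -1;0.165 0.325 -0.01 60 -1;0.165 0.325 -0.01 60 -1;0.165 0.325 -0.01 60 -1;0.165 0.325 -0.01 60 -1;0.165 0.325 -0.01 60 -1;0.165 0.325 -0.01 60 -1;0.165 0.325 -0.01 60 -1"
}}

```text
time_s: 40.55
tool_pos: [0.5587, 0.0939, 0.2628]
tool_rot: [-179.8, -0.0, 91.5]
force: [0.5, 0.2, -0.6]
grip_width: 0.0068
```

```bash
python3 - <<'E'
from h import *
plan(.558,.238,.2,87.2)
E
```

```text
t 40.55 pose [0.5587 0.0939 0.2628] [-179.8   -0.    91.5] q7 -15.0 F [ 0.5  0.2 -0.6] w 0.0068
 -> shift [0.144  0.003  0.0628] turn 4.3
```

{"api": "drive_tool", "payload": {
  "moves": "0.05 0.001 0 2 -1;0.1 0.002 0 4.3 -1;0.142 0.003 0 4.3 -1;0.142 0.003 0.03 4.3 -1;0.142 0.003 0.06 4.3 -1;0.142 0.003 0.08 4.3 -1;0.142 0.003 0.08 4.3 -1;0.142 0.003 0.08 4.3 -1"
}}

```text
time_s: 41.35
tool_pos: [0.5586, 0.2326, 0.1836]
tool_rot: [-179.9, 0.0, 87.3]
force: [1.1, -0.6, 0.5]
grip_width: 0.0002
```

```bash
python3 - <<'E'
from h import *
plan(.558,.238,.1495,87.2)
E
```

```text
t 41.35 pose [0.5586 0.2326 0.1836] [-179.9    0.    87.3] q7 -36.0 F [ 1.1 -0.6  0.5] w 0.0002
 -> shift [ 0.0054 -0.0009  0.0341] turn 0.1
```

Descend gently until contact.

{"api": "drive_tool", "payload": {
  "moves": "0.003 0 0.01 0 -1;0.004 0 0.02 0 -1;0.004 0 0.027 0 -1;0.004 0 0.031 0 -1;0.004 0 0.033 0 -1;0.004 0 0.034 0 -1;0.004 0 0.035 0 -1;0.004 0 0.035 0 -1"
}}

```text
time_s: 42.15
tool_pos: [0.5596, 0.237, 0.15]
tool_rot: [180.0, -0.0, 87.3]
force: [0.4, -0.4, 1.7]
grip_width: 0.0008
```

{"api": "drive_tool", "payload": {
  "moves": "0 0 0.001 0 -1;0 0 0.001 0 -1;0 0 0.0015 0 -1;0 0 0.0015 0 -1;0 0 0.002 0 -1;0 0 0.002 0 -1;0 0 0.002 0 -1;0 0 0.002 0 -1"
}}

```text
time_s: 42.95
tool_pos: [0.5608, 0.2369, 0.1499]
tool_rot: [179.8, -0.0, 87.2]
force: [-1.7, -1.9, 9.7]
grip_width: 0.0006
```

{"api": "drive_tool", "payload": {
  "moves": "0 0.004 0 0 -1;0 0.01 0 0 -1;0 0.016 0 0 -1;0 0.022 0 0 -1;0 0.028 0 0 -1;0 0.034 0 0 -1;0 0.04 0 0 -1;0 0.044 0 0 -1"
}}

```text
time_s: 43.75
tool_pos: [0.6031, 0.2349, 0.1499]
tool_rot: [-180.0, 0.0, 87.2]
force: [-9.7, -2.9, 15.5]
grip_width: 0.0003
```

```bash
python3 - <<'E'
from h import *
p,d,W=grab("scene")
cv2.imwrite('pics/d1.png',cv2.resize(p[150:270,270:400,::-1],None,fx=5,fy=5,interpolation=cv2.INTER_CUBIC))
plan(.61,.235,.15,87.2)
E
```

```text
t 43.8 pose [0.6031 0.235  0.1499] [-180.     0.    87.2] q7 -37.0 F [-6.  -2.7 11.1] w 0.0005
 -> shift [ 0.0004  0.0069 -0.0001] turn 0.0
```

View pics/d1.png

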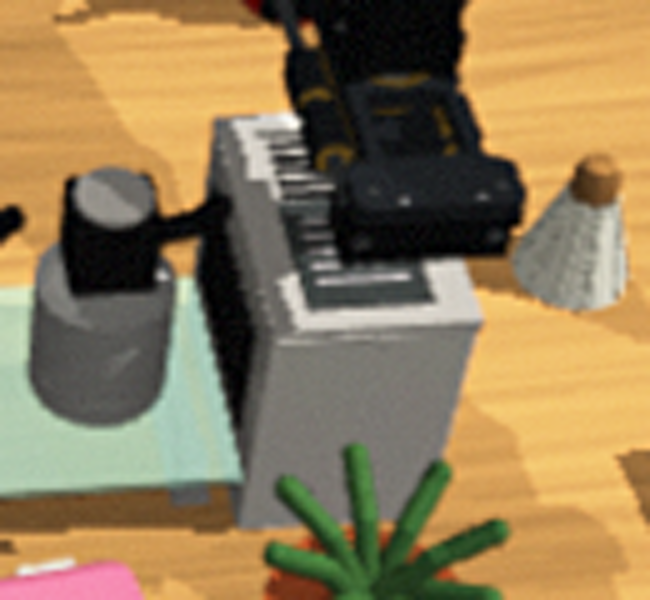

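The plate (dark, lower edge about (370,290) in the crop) is nearly at the far end; I'll drag on to the stop.

{"api": "drive_tool", "payload": {
  "moves": "0 0.003 0 0 -1;0 0.006 0 0 -1;0 0.009 0 0 -1;0 0.012 0 0 -1;0 0.014 0 0 -1;0 0.014 0 0 -1;0 0.014 0 0 -1;0 0.014 0 0 -1"
}}

```text
time_s: 44.6
tool_pos: [0.6157, 0.2363, 0.1499]
tool_rot: [-179.9, -0.1, 87.4]
force: [-6.5, 0.5, 11.4]
grip_width: 0.0004
```

{"api": "drive_tool", "payload": {
  "moves": "0 0 -0.02 0 -1;0 0 -0.05 0 -1;0 0 -0.09 0 -1;-0.05 -0.04 -0.12 0 -1;-0.1 -0.08 -0.12 0 -1;-0.15 -0.13 -0.12 0 -1;-0.2 -0.17 -0.12 0 -1;-0.2 -0.2 -0.12 0 -1"
}}

```text
time_s: 45.4
tool_pos: [0.4411, 0.0626, 0.267]
tool_rot: [179.9, 0.0, 87.1]
force: [0.4, -1.6, 1.0]
grip_width: 0.0001
```

```bash
python3 - <<'E'
from h import *
flasks(cam="scene");print();flasks(cam="scene",zoff=.04)
p,d,W=grab("scene","scene3.png")
for n in("scene","top"):
    if n=="top": p,d,W=grab("top")
    hsv=cv2.cvtColor(p,cv2.COLOR_RGB2HSV);z=W[...,2]
    s=(W[...,:2]-O)@np.array([SY[1],-SY[0]]); t=(W[...,:2]-O)@SY
    m=(z>.135)&(z<.16)&(t>.155)&(t<.225)&(abs(s)<.08)
    print(n);[print(round(a,3),int(np.median(hsv[...,2][m&(abs(s-a)<.002)&(abs(t-.19)<.02)])) if (m&(abs(s-a)<.002)&(abs(t-.19)<.02)).any() else None,end=' | ') for a in np.arange(-.072,.073,.004)]
plan(.45,.1,.2,87)
E
```

```text
strip axis [0.234 0.322] head -58.2 LS 81 18 n 76 ndark 0 ztag 0.131 sat 250.0 uv [338.0, 113.5]
round axis [ 0.267 -0.198] head 0.0 LS 40 36 n 92 ndark 0 ztag 0.131 sat 189.0 uv [160.5, 133.5]
strip axis [ 0.548 -0.276] head 153.2 LS 82 22 n 184 ndark 43 ztag 0.136 sat 11.0 uv [123.0, 210.5]
round axis [0.599 0.118] head 154.3 LS 63 45 n 134 ndark 14 ztag 0.118 sat 36.0 uv [291.5, 208.5]
round axis [0.594 0.022] head -131.2 LS 65 46 n 149 ndark 10 ztag 0.118 sat 35.0 uv [251.0, 211.0]
round axis [ 0.589 -0.073] head 142.3 LS 63 45 n 139 ndark 18 ztag 0.118 sat 35.0 uv [211.0, 212.0]
strip axis [0.66  0.212] head -92.7 LS 94 9 n 334 ndark 49 ztag 0.13 sat 20.0 uv [344.5, 221.5]
strip axis [ 0.61  -0.393] head 123.0 LS 80 27 n 229 ndark 102 ztag 0.136 sat 12.0 uv [63.5, 233.5]

round axis [0.582 0.121] head 81.6 LS 39 36 n 148 ndark 63 ztag 0.171 sat 12.0 uv [293.0, 189.5]
round axis [0.576 0.02 ] head -78.0 LS 38 38 n 153 ndark 42 ztag 0.171 sat 12.0 uv [250.5, 191.5]
round axis [ 0.572 -0.077] head 83.1 LS 39 37 n 159 ndark 24 ztag 0.171 sat 12.0 uv [209.5, 194.0]
scene
-0.072 202 |
[... 300 characters left out ...]
32 131 | 0.036 90 | 0.04 120 | 0.044 131 | 0.048 68 | 0.052 66 | 0.056 65 | 0.06 122 | 0.064 205 | 0.068 207 | 0.072 142 | top
-0.072 138 | -0.068 138 | -0.064 137 | -0.06 136 | -0.056 34 | -0.052 136 | -0.048 44 | -0.044 129 | -0.04 77 | -0.036 53 | -0.032 109 | -0.028 28 | -0.024 131 | -0.02 28 | -0.016 135 | -0.012 47 | -0.008 55 | -0.004 56 | 0.0 57 | 0.004 114 | 0.008 56 | 0.012 76 | 0.016 76 | 0.02 58 | 0.024 112 | 0.028 57 | 0.032 78 | 0.036 75 | 0.04 58 | 0.044 100 | 0.048 56 | 0.052 55 | 0.056 57 | 0.06 76 | 0.064 99 | 0.068 136 | 0.072 136 | t 45.6 pose [0.4418 0.0646 0.2678] [1.798e+02 1.000e-01 8.720e+01] q7 -10.0 F [0.7 0.4 0.9] w 0.0004
 -> shift [0.0358 0.0064 0.0678] turn 0.2
```

View pics/scene3.png

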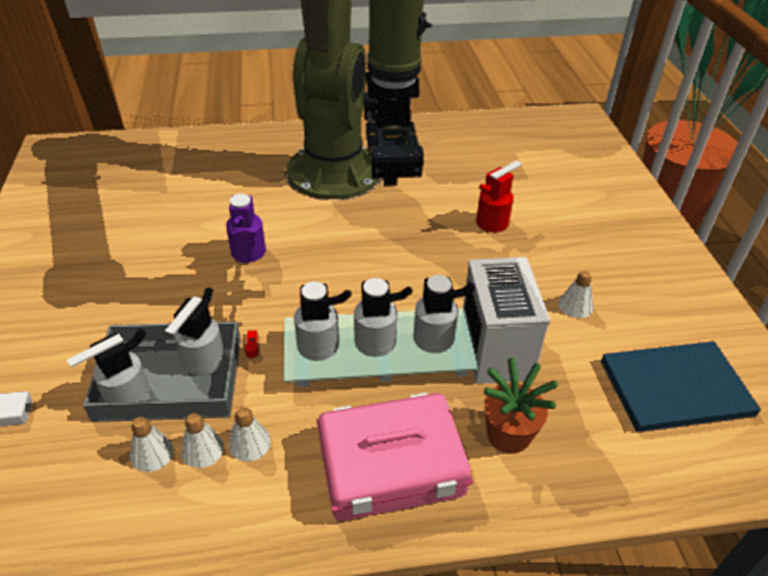

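```bash
python3 -c "
from cell import *
print(sign_off())"
```

```text
the job is handed in; nothing more can be done
None
```

All five flasks are sorted, the damper is open, and I signed the job off at about 46 s of the 210 s allowed. I don't have the judge's verdict.

- **Round-tag flasks:** all three stand on the glass with their spouts toward the unit, about 75, -25 and -125 mm along the shelf. In the last camera check their axes were within about 5 mm of where I meant to put them.
- **Spout angle:** I set each one to the measured shelf direction with the gripper. The camera angle check was unreliable. It read within 6° of straight for two flasks, but came out reversed for the middle one. In the last picture all three spouts point at the unit.
- **Strip-tag flasks:** both stand on the tray floor, well apart. Their tag heights read 136 mm, which fits a 131 mm flask on a 5 mm floor.
- **Damper:** I opened it last, with about 10–15 N of finger pressure, dragging until it reached the stop. The plate's edge moved about 48–50 mm in the final pictures, which is past the 44 mm needed.
- **Bystanders and look-alikes:** none looks disturbed in the last picture, and I saw no flask get knocked aside during the run. The arm was clear of everything at hand-in.

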